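# Click the handle onto the frying pan

## Robot

A 6-joint arm with a two-finger parallel gripper is mounted at the origin on a cart in front of the work surface, level with it; the furniture and walls round the work are solid. World frame = base frame: x ahead of the robot, y to its left, z up, the work surface at z = 0. Lengths are in m, angles in rad, forces in N, time in s.
With the tool pointing down it reaches from about 0.425 to 0.925 m from the base axis. Payload 12.5 kg.
Tool frame: the origin (TCP) lies at the very end of the fingers, on their centre line; the grasp point (between the pads) lies 19 mm behind it (grip_point_offset is the distance from the TCP to the grasp point, in m); z points along the fingers, y is the line along which they close (so a half turn about z gives the same grasp; the last joint's range is limited). The gripper opens to 85 mm and grips with 20 to 120 N. Pads are 22 mm wide; open, the fingers measure 114 mm over their backs; the gripper's body (76 mm by 85 mm) begins 54 mm behind the grasp point. The pads swing forward as they close: fully open they stand 13 mm farther back than shut.
Start: joints at [-1.286, 0.491, 1.559, -0, 1.092, -0.106], TCP at [0.238, -0.578, 0.231] pointing down, gripper open.
Joint ranges: [-3.1, 3.1], [-0.84, 2.19], [0.05, 2.79], [-1.13, 4.28], [0.06, 2.93], [-2.69, 2.69]. Speed limits (rad/s): [2.22, 2.22, 2.79, 3.14, 3.14, 3.14].

## Interface

Orientations are given as a unit quaternion [x, y, z, w].
In Python, from plant import get_obs, camera, calibration, close_job, regions_of, tip_of, grip_point_offset gives the robot as it stands.
- The arm moves only by the tool arm_command, never from a script. Its argument "steps" is a list that holds one entry, the list of rows, each a list of 7 numbers: the shift along the tool's x, y, z in mm, then the turn, a rotation vector about the tool's x, y, z in rad, then the finger opening in mm, from 0 to 85.4. In form: [[[x, y, z, ax, ay, az, fingers], ...]]. A call has 1 to 10 rows; each row is the pose to reach, as a shift and turn from the pose commanded when the call began, along the tool's axes at that moment; what a row does not reach only later rows make up. A row lasts 1/10 s, in which the tool goes at most 50 mm and 8.59 degrees, less where a joint would pass 70% of its speed; a pose out of reach is approached as far as the arm can. A call with a gripper value outside its range is refused whole. The fingers move at their own pace and stop on an object; the grip force is fixed at half the most. Time passes only in rows, so rows that repeat a pose let the fingers close. It gives the time, the measured TCP pose, the force, the opening and the grip force at its end, in the units of the state.
- get_obs(): the state, without advancing time (a new reading comes with each control period).
- camera(name): name is "scene" or "top" or "wrist"; returns the picture (384x512x3 uint8, red, green, blue); there is no depth.
- calibration(name): a dict with "fovy" (degrees; the focal length in pixels is half the picture's height over the tangent of half this angle, whatever the lens; pixels are square), "cx", "cy" (the principal point, pixels), "k1" (the pictures are not rectified: a ray, as slopes to the right and down, at radius r is drawn at 1 + k1 r^2 times it, then the intrinsics apply), "extrinsics" (4x4, takes a point from camera to world coordinates); the wrist camera has in their place "T_tool_cam" (4x4, takes a point from camera to tool coordinates, whose origin is the TCP and whose axes are the flange's). Camera axes: x right, y up, looking along -z (the intrinsics and any distortion apply to the point x, -y, -z); pixel columns grow to the right and rows downward; lengths in m; the calibration is good to about 2 mm. A picture is of the moment at which its call begins: read the wrist's pose just before it. calibration takes no time and is no camera call.
- close_job(): hands the job in; it is judged then, once.
Trained networks look in the newest picture that a camera, given by its name, has taken for a name from the list of things; names that differ only in an ending like _2 or _b are one class to them, and where a whole thing is asked for, a point or a joint stands for the part that bears it (a point fixed in the world has none). Each returns a list of dicts, best first, with "score" (0 to 1); they miss things now and then, are a little off and sometimes report something else, mostly with a low value. They report only what shows in the picture. A call takes as long as a camera call.
- regions_of(camera, name): "mask" (384x512 bool, what is visible of it) and "rect" ([left, top, right, bottom] in pixels, round what is visible of it).
- tip_of(camera, name): "position" ([row, column] in pixels: a listed point, or the origin of a listed thing).
The state is a dict: "time": time; "joints": joint angles; "qd": joint speeds; "joint_torque": joint torques, N m; "position": TCP position; "orientation": TCP orientation; "contact_force": force on the tool from outside, world axes, zero at the start; "moment": the same for the moment, N m; "gripper_width": finger opening in m; "gripper_force": force on a finger pad.
Only numpy, scipy, OpenCV 4.12 (cv2) and the standard library are available. Lean on these libraries where they do the work, as an engineer would, in place of code of your own. Each camera call takes 0.05 s, during which the arm holds its last target. There are 200 camera calls.

## Task

Pick up the loose pan handle and slide it, mouth first and slotted side up, onto the stub of the frying pan until the brass spring button has popped up in the slot. Then pull back on it with about 15 N to check that the button holds, and let go of it there. Feel your way on gently, because the stub sits crooked in its bracket and nothing may be forced (keep every push and pull under 20 N), and leave the other things alone.

Things in the scene. Friction and masses are not known exactly. Their poses are not given: they have to be found in the camera images.
- pan: dark steel frying pan, rim 198 mm across and 77 mm above the worktop, standing fast on a round black cooking plate (190 mm across, 27 mm high); neither moves. Origin: under the pan's centre, on the worktop; z up; +x points level out of the pan along its handle stub.
- stub_root (a point): nominal middle of the collar face: (125, 0, 72) mm in the pan's frame, axes as the pan's. The stub runs 50 mm out from it along +x; the collar (38 mm wide, 30 high) stops the handle. The bracket is bent and the stub screwed in at will: stub, collar and button together really lie up to 4 mm to a side (y), 3 mm up or down (z) and 8 mm farther in or out (x) than this says, parallel to x
- stub_tip (a point): nominal free end of the stub: (175, 0, 72) mm in the pan's frame, axes as the pan's; really off by the same as the root. The stub is a slippery level steel bar (friction 0.15) 18 mm wide, 14 mm high; its last 9 mm taper to 9 x 5 mm
- button (a joint): brass spring button in the stub's top: 0 = up, 6 mm above the stub; 0.0065 = pressed flush. Its steep face is 20 mm from the collar, thence it slopes down towards the free end, so the arriving handle presses it down by itself, at a push of about 2 to 5 N. Spring 3 N when up, 6 N when flush
- handle: loose straight pan handle, 180 x 28 x 22 mm, 0.18 kg (30 % more or less): bare aluminium tube for the first 60 mm, then a grey ring and a solid black grip. It lies flat, slot up. Origin: under its middle, on the underside; z up; +x runs from the open mouth (x = -90 mm) to the tail (x = +90 mm)
- mouth (a point): centre of the handle's open mouth, at (-90, 0, 11) mm in its frame, axes as the handle's. The bore is 20 mm wide, 16 mm high and 60 mm deep: 1 mm of clearance all round the stub
- slot (a point): middle of the slot in the handle's top wall (3 mm thick), at (-62.75, 0, 22) mm in its frame. It is 12 mm wide and runs from 17.5 to 37 mm behind the mouth. The button pops up in it when the mouth is 2.5 mm from the collar; from there the handle can still go on to the collar, and back those 2.5 mm until the button stops it
- grip (a point): good place to grip the handle across its 28 mm width, near its balance point: (15, 0, 11) mm in its frame, 105 mm behind the mouth; behind and to the left of it a wall cabinet hangs 0.48 m above the worktop, its front about 0.5 m ahead of the robot
- mug: black mug, 88 mm across, 106 mm high, a bystander; origin under its middle
- jam: jam jar with a green lid, 73 mm across, 84 mm high, a bystander; origin under its middle

How it is judged:
On the way, in this order (a step that is already met when the one before it is completed fails the run):
1. the handle has been lifted clear of the worktop (height (world z) of grip above 0.04 m), for 0.1 s.
2. the handle is on the stub with the button popped up in its slot (value of joint button below 0.0015 m and x of mouth in the frame of stub_root between -0.012 and 0.015 m and y of mouth in the frame of stub_root between -0.008 and 0.008 m and z of mouth in the frame of stub_root between -0.008 and 0.008 m and angle between the x axis of handle and the x axis of pan, either way round below 0.1 rad), for 0.2 s.
3. the handle is pulled back against the popped-up button with at least 10 N (all of step 2 and contact force between handle and button above 10 N), for 0.1 s.
At the end, for the whole second after the job is handed in: The handle is locked on the stub: the button up (within 1.5 mm) with the handle's mouth, in the frame of the nominal stub root, -12 to 15 mm in x and within 8 mm in y and z, its length within 0.1 rad of the pan's x; it is let go and at rest (under 0.02 m/s) (all of step 2 and linear speed of handle below 0.02 m/s); the robot touches nothing.
It fails at once if the handle is forced while it is being slid on: more than 25 N between it and the pan with its stub before the button has popped up behind it (contact force between handle and pan above 25 N and (x of mouth in the frame of stub_root above 0.015 m or value of joint button above 0.0015 m)).
It fails at once if the handle is rammed against the collar with more than 25 N (contact force between handle and collar above 25 N).
It fails at once if the handle loads the button with more than 25 N (contact force between handle and button above 25 N).
It fails at once if the mug is shifted by more than 2 cm (distance of mug from where it was at the start of the episode above 0.02 m).
It fails at once if the jam jar is shifted by more than 2 cm (distance of jam from where it was at the start of the episode above 0.02 m).
It also fails if it takes over 72 s, if anything falls off the work surface, if the arm or the gripper's body presses on something with over 40 N, if the wrist force passes 120 N, or if a joint passes its speed limit or range.

## Working session

There is one attempt and no reset: what is moved stays moved. The work goes in short steps, Python scripts to look and compute and a tool call to move; the robot and the scene stay as the last step left them, time stands still between calls to the robot, and variables do not carry over. Pictures are saved under pics/ and viewed, at most 10 in all, crops included, and the job is handed in when it is done.

Besides the shell and the picture viewer there is one more tool, called after "Emit:" by a JSON object that holds its "fn" and its "kwargs". arm_command: Moves the arm, as the interface text tells. Its arguments: {"type":"object","properties":{"steps":{"type":"array"}},"required":["steps"]}

```bash
mkdir -p pics; ls; cat > h.py <<'E'
import numpy as np, cv2
from plant import *
from scipy.spatial.transform import Rotation as R
def cam_T(c,obs=None):
    k=calibration(c)
    if 'extrinsics' in k: return k,np.array(k['extrinsics'])
    T=np.eye(4);T[:3,:3]=R.from_quat(obs['orientation']).as_matrix();T[:3,3]=obs['position']
    return k,T@np.array(k['T_tool_cam'])
def proj(c,P,obs=None):
    k,T=cam_T(c,obs);p=np.linalg.inv(T)@np.append(P,1);u=np.array([p[0],-p[1]])/-p[2]
    f=192/np.tan(np.radians(k['fovy'])/2);u=u*(1+k['k1']*(u@u));return np.array([k['cx'],k['cy']])+f*u
def ray(c,rc,obs=None):
    k,T=cam_T(c,obs);f=192/np.tan(np.radians(k['fovy'])/2)
    d=np.array([rc[1]-k['cx'],rc[0]-k['cy']])/f;u=d.copy()
    for _ in range(20):u=d/(1+k['k1']*(u@u))
    v=T[:3,:3]@np.array([u[0],-u[1],-1]);return T[:3,3],v/np.linalg.norm(v)
def onz(c,rc,z,obs=None):
    o,v=ray(c,rc,obs);return o+v*(z-o[2])/v[2]
def save(c,n):
    im=camera(c);cv2.imwrite('pics/'+n,im[:,:,::-1]);return im
E
python3 - <<'E'
from h import *
o=get_obs();print(o)
Z=dict(pan=0,stub_root=.072,stub_tip=.072,button=.079,handle=0,mouth=.011,slot=.022,grip=.011,mug=0,jam=0)
ims=[]
for c in ['scene','top']:
    ims.append(save(c,c+'.png'));print(c,{k:np.round(v,3) for k,v in calibration(c).items()})
    for n in Z:
        r=tip_of(c,n)[:2]
        for q in r: print(c,n,round(q['score'],2),np.round(q['position'],1),onz(c,q['position'],Z[n]).round(4))
cv2.imwrite('pics/both.png',cv2.resize(np.vstack(ims)[:,:,::-1],None,fx=.78,fy=.78))
print(calibration('wrist'),grip_point_offset)
E
```

```text
pics
{'time': 0.0, 'joints': array([-1.28557576e+00,  4.91537397e-01,  1.55947907e+00, -3.63954962e-05,
        1.09166508e+00, -1.05597844e-01]), 'qd': array([ 0.0016981 ,  0.00011908,  0.00056077, -0.00140394,  0.00082405,
       -0.00063208]), 'joint_torque': array([-4.18498908e-03, -6.18453097e+01, -2.61594486e+01, -2.74255681e-04,
        4.07919724e-03, -2.06167798e-06]), 'position': array([ 0.23803958, -0.57764309,  0.2307313 ]), 'orientation': array([ 9.80966521e-01,  1.94176179e-01, -6.49109039e-05, -5.40806028e-04]), 'contact_force': array([0.20341445, 0.68135166, 0.12262755]), 'moment': array([ 0.03377882, -0.06019918, -0.02004023]), 'gripper_force': 0.0, 'gripper_width': 0.08540224984487241}
scene {'fovy': np.float64(52.448), 'cx': np.float64(258.477), 'cy': np.float64(188.842), 'k1': np.float64(-0.046), 'extrinsics': array([[-0.896,  0.329, -0.3  ,  0.194],
       [-0.445, -0.645,  0.622,  0.566],
       [ 0.011,  0.69 ,  0.724,  0.913],
       [ 0.   ,  0.   ,  0.   ,  1.   ]])}
scene pan 0.67 [174.1 278.8] [ 0.5426 -0.3115  0.    ]
scene stub_root 0.89 [184.1 266.9] [ 0.5293 -0.1865  0.072 ]
scene stub_tip 0.78 [199.2 262.3] [ 0.5147 -0.125   0.072 ]Traceback (most recent call last):
  File "<stdin>", line 8, in <module>
ValueError: it knows: grip, handle, jam, mouth, mug, pan, slot, stub_root, stub_tip
```

```bash
python3 - <<'E'
from h import *
Z=dict(pan=0,stub_root=.072,stub_tip=.072,handle=0,mouth=.011,slot=.022,grip=.011,mug=0,jam=0)
ims=[]
for c in ['scene','top']:
    ims.append(save(c,c+'.png'));print(c,{k:np.round(v,3).tolist() for k,v in calibration(c).items()})
    for n in Z:
        r=tip_of(c,n)[:2]
        for q in r: print(c,n,round(q['score'],2),np.round(q['position'],1),onz(c,q['position'],Z[n]).round(4))
cv2.imwrite('pics/both.png',cv2.resize(np.vstack(ims)[:,:,::-1],None,fx=.78,fy=.78))
print(calibration('wrist'),grip_point_offset)
E
```

```text
scene {'fovy': 52.448, 'cx': 258.477, 'cy': 188.842, 'k1': -0.046, 'extrinsics': [[-0.896, 0.329, -0.3, 0.194], [-0.445, -0.645, 0.622, 0.566], [0.011, 0.69, 0.724, 0.913], [0.0, 0.0, 0.0, 1.0]]}
scene pan 0.75 [175.6 280. ] [ 0.536  -0.3068  0.    ]
scene stub_root 0.56 [185.9 266.1] [ 0.5282 -0.1786  0.072 ]
scene stub_tip 0.74 [199.  259.2] [ 0.5231 -0.1216  0.072 ]
scene handle 0.81 [264.7 256.5] [0.4503 0.0402 0.    ]
scene handle 0.5 [262.7 253.4] [ 0.4607  0.0383 -0.    ]
scene mouth 0.68 [246.1 276. ] [ 0.4256 -0.0328  0.011 ]
scene slot 0.77 [250.3 274.5] [ 0.4206 -0.0109  0.022 ]
scene grip 0.85 [264.9 251.9] [0.458  0.0527 0.011 ]
scene mug 0.69 [176.8 340.2] [ 0.3535 -0.3936  0.    ]
scene jam 0.65 [191.1 195.3] [ 0.7496 -0.1178  0.    ]
top {'fovy': 56.816, 'cx': 248.638, 'cy': 189.993, 'k1': -0.075, 'extrinsics': [[-0.028, 0.997, -0.068, 0.467], [-1.0, -0.029, -0.002, -0.162], [-0.004, 0.068, 0.998, 0.932], [0.0, 0.0, 0.0, 1.0]]}
top pan 0.77 [189.7 306.2] [ 0.5267 -0.3117  0.    ]
top stub_root 0.76 [194.3 258.7] [ 0.5142 -0.1843  0.072 ]
top stub_tip 0.65 [192.6 238.5
[... 277 characters left out ...]
4639 0.0619 0.011 ]
top grip 0.29 [255.2 343. ] [ 0.3536 -0.3992  0.011 ]
top mug 0.58 [253.5 344.3] [ 0.3565 -0.4056  0.    ]
top jam 0.83 [112.  232.4] [ 0.7412 -0.1225  0.    ]
top jam 0.26 [222.8 174.3] [0.4495 0.0377 0.    ]
{'fovy': 67.63925066789521, 'cx': 251.92797979069454, 'cy': 194.23841528536977, 'k1': -0.04891296130419162, 'T_tool_cam': array([[ 2.61376141e-04,  9.58989565e-01,  2.83441255e-01,
         7.20541769e-02],
       [ 9.99999604e-01, -4.91889438e-04,  7.42096633e-04,
        -2.22034428e-03],
       [ 8.51084687e-04,  2.83440949e-01, -9.58989314e-01,
        -1.42255795e-01],
       [ 0.00000000e+00,  0.00000000e+00,  0.00000000e+00,
         1.00000000e+00]])} 0.0187
```

View pics/both.png

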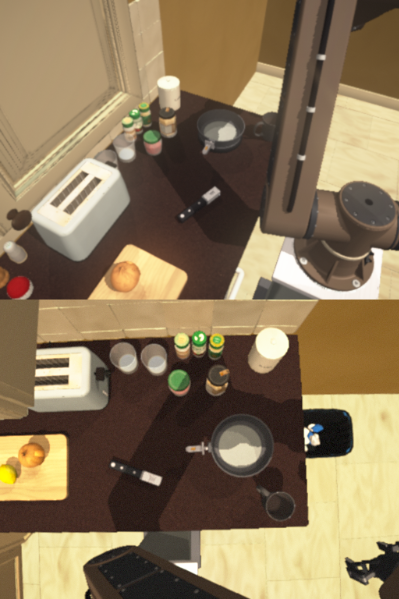

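```bash
cat >> h.py <<'E'
def shift(pos,heading,pitch=0,o=None):
    """tool-axes shift (mm) and rotvec to reach tcp pos with tool down, tool x at heading (deg)"""
    o=o or get_obs();A=R.from_quat(o['orientation']);h=np.radians(heading)
    x=np.array([np.cos(h),np.sin(h),0]);z=np.array([0,0,-1.]);B=R.from_matrix(np.c_[x,np.cross(z,x),z])
    return (A.inv().apply(np.array(pos)-o['position'])*1000).round(1),(A.inv()*B).as_rotvec().round(4)
E
python3 - <<'E'
from h import *
print(shift([.517,-.16,.2],92))
E
```

```text
(array([ 417. , -280.1,   31.3]), array([ 1.0000e-04,  1.0000e-04, -1.2149e+00]))
```

Emit:
{"fn": "arm_command", "kwargs": {"steps": [[[417,-280,31,0,0,-1.215,85],[417,-280,31,0,0,-1.215,85],[417,-280,31,0,0,-1.215,85],[417,-280,31,0,0,-1.215,85],[417,-280,31,0,0,-1.215,85],[417,-280,31,0,0,-1.215,85],[417,-280,31,0,0,-1.215,85],[417,-280,31,0,0,-1.215,85],[417,-280,31,0,0,-1.215,85],[417,-280,31,0,0,-1.215,85]]]}}

```text
time: 2.2
position: [0.5162, -0.161, 0.2006]
orientation: [0.694, 0.72, 0.0, 0.0]
contact_force: [1.1, -0.7, 0.0]
gripper_width: 0.0851
gripper_force: 0.0
```

```bash
python3 - <<'E'
from h import *
print(get_obs()['position'],shift([.517,-.16,.2],92))
E
```

```text
[ 0.51615863 -0.16099778  0.2006337 ] (array([1. , 0.9, 0.6]), array([0.0006, 0.0004, 0.0008]))
```

```bash
python3 - <<'E'
from h import *
o=get_obs();save('wrist','w1.png')
im=cv2.imread('pics/w1.png');cv2.imwrite('pics/w1b.png',cv2.resize(im,(768,576)))
for n,z in dict(stub_root=.072,stub_tip=.072,pan=0).items():
    for q in tip_of('wrist',n)[:2]: print(n,round(q['score'],2),np.round(q['position'],1),onz('wrist',q['position'],z,o).round(4))
E
```

```text
stub_root 0.71 [210.9 260.4] [ 0.5247 -0.1839  0.072 ]
stub_tip 0.63 [160.5 265.6] [ 0.5274 -0.1328  0.072 ]
pan 0.77 [278.3 259.2] [ 0.5307 -0.3078  0.    ]
```

View pics/w1b.png

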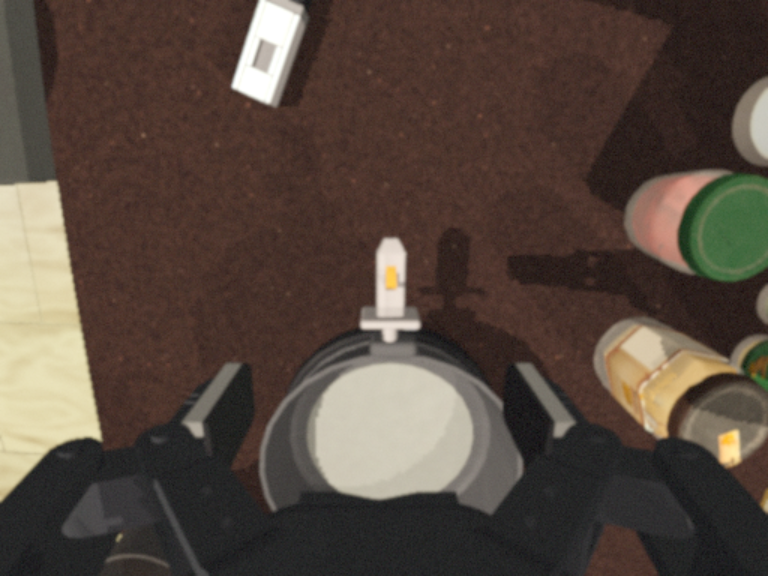

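```bash
python3 - <<'E'
from h import *
o=get_obs();im=cv2.imread('pics/w1.png')
g=im.min(2).astype(float)
for r in range(157,224,4): print(r,g[r,238:284].astype(int))
# handle
b=g[0:75,150:210]>150
hsv=cv2.cvtColor(im,cv2.COLOR_BGR2HSV)
y=(hsv[...,0]>12)&(hsv[...,0]<30)&(hsv[...,1]>150)&(hsv[...,2]>150)
ys,xs=np.nonzero(y[170:205,240:280]);print('button',ys.min()+170,ys.max()+170,xs.mean()+240)
E
```

```text
157 [45 46 41 43 46 44 50 38 39 45 35 52 45 39 44 46 51 57 66 65 66 68 64 66
 65 72 62 54 46 42 45 42 43 45 48 37 46 44 47 52 49 51 48 49 40 40]
161 [ 45  37  34  41  42  45  48  41  44  49  45  41  47  42  47  80 129 172
 194 201 204 201 202 202 200 201 197 185 152 103  64  46  42  48  38  42
  46  45  52  45  46  45  40  43  44  39]
165 [ 43  42  29  32  37  38  37  32  47  43  38  43  53  90 130 169 191 201
 205 205 202 203 204 203 203 203 205 204 201 191 162 106  56  38  38  46
  49  42  50  44  52  51  47  36  37  44]
169 [ 37  44  39  44  46  42  42  39  39  44  48  55 100 158 190 207 213 212
 211 210 209 210 210 212 211 211 213 213 212 212 208 191 149  93  52  39
  40  45  45  45  45  40  44  45  45  39]
173 [ 45  34  35  48  39  41  38  37  44  41  42  54 104 164 198 212 218 217
 214 212 211 209 214 214 214 216 217 217 218 215 208 186 133  80  47  45
  43  46  43  44  43  46  37  47  43  59]
177 [ 32  36  37  36  36  48  43  49  48  53  39  51 103 164 199 216 217 217
 204 186 166 160 164 160 163 176 200 214 216 216 206 177 123  64  40  39
  48  44  42  46  45  43  52  42  45 
[... 1449 characters left out ...]
5 196 196 194 195 193 189 167 133 104 102 105 103
 103 103 102  95  82  64  47  40  37  46]
213 [ 49  68 105 136 147 145 145 144 140 141 144 141 145 145 145 142 141 143
 143 142 146 145 146 147 143 141 145 145 145 145 143 146 144 142 143 143
 140 143 142 141 129  98  70  42  36  33]
217 [ 45  87 139 186 208 212 214 212 213 212 213 214 213 211 212 212 212 214
 214 214 215 215 214 215 214 211 211 209 210 211 212 211 214 214 214 213
 213 214 212 206 195 163 109  58  19  26]
221 [ 31  31  32  34  47  45  41  45  51  52  46  55  54  51  55  71 118 170
 198 211 215 212 209 200 186 162 124  84  52  48  43  44  53  49  53  45
  48  49  45  40  32  30  28  22  28  25]
button 179 191 260.1969696969697
```

```bash
python3 - <<'E'
from h import *
o=get_obs()
for n,r,c,z in [('s173',173,260.27,.079),('s201',201,259.8,.079),('collartop',214.5,259.7,.087),('collarbot',203.3,259.7,.057),('tip',159.3,260.5,.0745),('btnrear',192.3,260.2,.084),('btnfront',177,260.2,.079)]:
    print(n,onz('wrist',(r,c),z,o).round(4))
# predicted projections of two collar z alternatives for height
for q in tip_of('top','pan')[:1]: print(onz('top',q['position'],0))
save('wrist','w1.png')
for n,z in dict(mouth=.011,slot=.022,pan=0).items():
    for q in tip_of('wrist',n)[:2]: print(n,round(q['score'],2),np.round(q['position'],1),onz('wrist',q['position'],z,o).round(4))
# pan light disc
im=cv2.imread('pics/w1.png');g=cv2.cvtColor(im,cv2.COLOR_BGR2GRAY)
row=g[285,170:360];print(row[::3])
print(shift([.455,.03,.17],70))
E
```

```text
s173 [ 0.5218 -0.1444  0.079 ]
s201 [ 0.5226 -0.172   0.079 ]
collartop [ 0.5228 -0.1829  0.087 ]
collarbot [ 0.5235 -0.1816  0.057 ]
tip [ 0.5216 -0.1322  0.0745]
btnrear [ 0.5224 -0.1618  0.084 ]
btnfront [ 0.5219 -0.1483  0.079 ]
[ 0.52671116 -0.31169749  0.        ]
mouth 0.78 [ 63.  171.4] [ 0.4233 -0.0416  0.011 ]
slot 0.55 [ 38.  174.9] [ 0.4304 -0.019   0.022 ]
pan 0.73 [273.6 261.6] [ 0.533 -0.301  0.   ]
[ 56  59  57 117  86  62  68  67  78  90  85  80 127 140 192 201 199 200
 201 201 200 201 201 202 202 202 202 204 201 201 203 202 206 205 203 202
 204 204 202 204 204 203 204 190 189 193 188 189 189 125 118 125 123 101
  93  93  64  25  34  25  22  33  27  25]
(array([195.9, -53.3,  30.6]), array([2.000e-04, 2.000e-04, 3.821e-01]))
```

Emit:
{"fn": "arm_command", "kwargs": {"steps": [[[177,-65,25,0,0,0.382,85],[177,-65,25,0,0,0.382,85],[177,-65,25,0,0,0.382,85],[177,-65,25,0,0,0.382,85],[177,-65,25,0,0,0.382,85],[177,-65,25,0,0,0.382,85],[177,-65,25,0,0,0.382,85]]]}}

```text
time: 3.35
position: [0.4447, 0.0107, 0.1757]
orientation: [0.819, 0.574, 0.0, 0.0]
contact_force: [0.6, 0.5, 0.6]
gripper_width: 0.0849
gripper_force: 0.0
```

```bash
python3 - <<'E'
from h import *
o=get_obs();save('wrist','w2.png');print(o['position'])
im=cv2.imread('pics/w2.png');cv2.imwrite('pics/w2b.png',cv2.resize(im,(768,576)))
for n,z in dict(mouth=.011,slot=.022,grip=.011,handle=0).items():
    for q in tip_of('wrist',n)[:2]: print(n,round(q['score'],2),np.round(q['position'],1),onz('wrist',q['position'],z,o).round(4))
m=regions_of('wrist','handle')[0]['mask'].astype(np.uint8)
c=max(cv2.findContours(m,0,2)[0],key=cv2.contourArea)[:,0]
P=np.array([onz('wrist',(p[1],p[0]),.022,o)[:2] for p in c],np.float32)*1000
print(cv2.minAreaRect(P),cv2.boxPoints(cv2.minAreaRect(P)))
E
```

```text
[0.44468103 0.01074454 0.1757352 ]
mouth 0.62 [227.1 251.8] [ 0.4239 -0.0418  0.011 ]
slot 0.83 [212.4 247.3] [ 0.4268 -0.0193  0.022 ]
grip 0.88 [134.7 250.7] [0.4586 0.0574 0.011 ]
handle 0.84 [150.9 254.9] [0.4566 0.0384 0.    ]
((454.323974609375, 41.829246520996094), (178.8978729248047, 29.420495986938477), 68.14220428466797) [[407.36902 -35.71258]
 [434.6745  -46.66596]
 [501.27893 119.37108]
 [473.97345 130.32445]]
```

View pics/w2b.png

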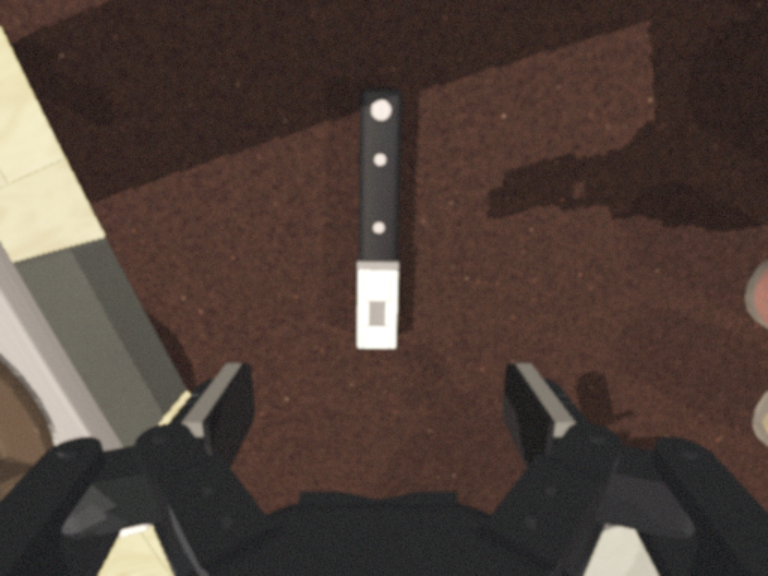

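```bash
python3 - <<'E'
from h import *
o=get_obs();im=cv2.imread('pics/w2.png');g=im.min(2).astype(float)
pts=[]
for r in range(180,230,4):
    l=g[r,225:280];w=np.nonzero(l>130)[0]
    a,b=w[0],w[-1]
    L=225+a-(l[a]-130)/(l[a]-l[a-1]);Rr=225+b+(l[b]-130)/(l[b]-l[b+1]);pts.append((r,L,Rr))
pts=np.array(pts);print(pts[::4].round(2))
col=g[:,251];e=np.nonzero(col[215:245]>130)[0][-1]+215;print('mouth edge',e,col[e-2:e+5])
# dark grip edges
h=cv2.cvtColor(im,cv2.COLOR_BGR2GRAY);print(h[80,232:276]);print(h[120,232:276])
print(h[52:70,248],h[52:70,258])
for r,c in [(e+.6,251.3),(182,(pts[0,1]+pts[0,2])/2),(61,253.5)]: print(onz('wrist',(r,c),.022,o).round(4))
E
```

```text
[[180.   237.41 265.35]
 [196.   237.28 265.31]
 [212.   236.9  264.66]
 [228.   236.8  264.31]]
mouth edge 232 [255. 238. 179.  86.  48.  56.  44.]
[ 59  56  55  55  60  55  62  58  53  58  66  75  75  79  80  82  80  90
 105 130 152 159 164 156 138 111  86  71  68  74  69  65  62  50  45  43
  25  43  48  47  37  44  47  46]
[69 67 60 62 60 68 60 55 53 61 65 76 76 80 77 77 74 78 73 75 75 72 68 69
 72 70 68 70 66 62 58 65 51 43 38 44 40 44 42 43 38 36 38 43]
[ 44  37  36  37  36  32  42  32  40  53  55  53  56  57  55  68 127 178] [ 40  35  40  46  43  43  28  36  44  50  48  56  56  60  85 136 186 216]
[ 0.4221 -0.0429  0.022 ]
[0.4421 0.012  0.022 ]
[0.4847 0.1233 0.022 ]
```

```bash
python3 - <<'E'
from h import *
print(shift([.4594,.0553,.004],69.3))
E
```

```text
(array([ 46.6,  -0.8, 171.4]), array([0.0001, 0.0001, 0.0132]))
```

Emit:
{"fn": "arm_command", "kwargs": {"steps": [[[46.5,-1,50,0,0,0.013,85],[46.5,-1,100,0,0,0.013,85],[46.5,-1,140,0,0,0.013,85],[46.5,-1,160,0,0,0.013,85],[46.5,-1,169,0,0,0.013,85],[46.5,-1,169,0,0,0.013,85]]]}}

```text
time: 4.25
position: [0.4587, 0.0557, 0.0058]
orientation: [0.822, 0.569, -0.001, -0.001]
contact_force: [-0.6, 0.1, 0.6]
gripper_width: 0.0852
gripper_force: 0.0
```

Emit:
{"fn": "arm_command", "kwargs": {"steps": [[[0,0,1.5,0,0,0,60],[0,0,1.5,0,0,0,20],[0,0,1.5,0,0,0,20],[0,0,1.5,0,0,0,20],[0,0,1.5,0,0,0,20],[0,0,1.5,0,0,0,20],[0,0,1.5,0,0,0,20],[0,0,1.5,0,0,0,20]]]}}

```text
time: 5.05
position: [0.4595, 0.0558, 0.0061]
orientation: [0.822, 0.569, 0.001, 0.001]
contact_force: [-0.8, -1.5, 12.6]
gripper_width: 0.0262
gripper_force: 59.5
```

Emit:
{"fn": "arm_command", "kwargs": {"steps": [[[0,0,-10,0,0,0,20],[0,0,-40,0,0,0,20],[0,0,-70,0,0,0,20],[0,0,-90,0,0,0,20],[0,0,-90,0,0,0,20],[0,0,-90,0,0,0,20]]]}}

```text
time: 5.65
position: [0.4589, 0.0558, 0.0953]
orientation: [0.822, 0.569, 0.0, 0.0]
contact_force: [-0.4, -0.1, -2.4]
gripper_width: 0.0268
gripper_force: 59.9
```

```bash
python3 - <<'E'
from h import *
o=get_obs();print(o['contact_force'],o['moment'],o['position'],R.from_quat(o['orientation']).as_matrix().round(4))
print(shift([.5175,.0034,.067],91.7))
E
```

```text
[-0.42947933 -0.1226355  -2.3828289 ] [ 0.00837977 -0.01652274  0.05868295] [0.45887515 0.05583439 0.09529688] [[ 3.522e-01  9.359e-01  1.000e-03]
 [ 9.359e-01 -3.522e-01 -1.000e-04]
 [ 3.000e-04  1.000e-03 -1.000e+00]]
(array([-28.4,  73.3,  28.4]), array([ 1.000e-03, -1.000e-04, -3.896e-01]))
```

Emit:
{"fn": "arm_command", "kwargs": {"steps": [[[-28.4,73.3,14,0,0,-0.39,20],[-28.4,73.3,28,0,0,-0.39,20],[-28.4,73.3,28,0,0,-0.39,20],[-28.4,73.3,28,0,0,-0.39,20],[-28.4,73.3,28,0,0,-0.39,20],[-28.4,73.3,28,0,0,-0.39,20]]]}}

```text
time: 6.25
position: [0.5171, 0.0038, 0.0669]
orientation: [0.697, 0.717, -0.0, -0.0]
contact_force: [0.4, 0.3, -1.8]
gripper_width: 0.0268
gripper_force: 59.8
```

```bash
python3 - <<'E'
from h import *
a=save('scene','s3.png');b=save('top','t3.png');w=save('wrist','w3.png')
o=get_obs();print(o['position'],o['contact_force'],shift([.5175,.0034,.067],91.7))
A=cv2.resize(a[150:270,180:340],(640,480),interpolation=cv2.INTER_CUBIC);
p=proj('scene',[.519,-.08,.075]);q=proj('top',[.519,-.08,.075]);print(p,q)
def crop(im,p,h=45,w2=60):
    x,y=int(p[0]),int(p[1]);return cv2.resize(im[y-h:y+h,x-w2:x+w2],(390,292),interpolation=cv2.INTER_CUBIC)
out=np.vstack([np.hstack([crop(a,p),crop(b,q)]),cv2.resize(w,(390,292)).repeat(2,1)[:, ::1][:, :780]])
out[292:]=0; out[292:,:390]=cv2.resize(w,(390,292))
cv2.imwrite('pics/c3.png',out[:,:,::-1])
for c in('scene','top'):
    for n,z in dict(mouth=.072,slot=.083,stub_tip=.072).items():
        for q in tip_of(c,n)[:1]: print(c,n,round(q['score'],2),np.round(q['position'],1),onz(c,q['position'],z).round(4))
E
```

```text
[0.51739577 0.00376776 0.06720939] [-0.69235954  0.05581955 -1.66095155] (array([-0.4,  0.1,  0.2]), array([ 0.0003,  0.0001, -0.0001]))
[254.00186014 208.46626524] [215.59414571 193.48908849]
scene mouth 0.96 [203.7 260.6] [ 0.5114 -0.1071  0.072 ]
scene slot 0.7 [207.8 256.1] [ 0.5118 -0.0787  0.083 ]
scene stub_tip 0.75 [196.8 259.9] [ 0.5251 -0.1303  0.072 ]
top mouth 0.71 [195.3 231.2] [ 0.5137 -0.1175  0.072 ]
top slot 0.96 [193.3 213.3] [ 0.5191 -0.0753  0.083 ]
top stub_tip 0.59 [191.3 237.6] [ 0.523  -0.1333  0.072 ]
```

View pics/c3.png

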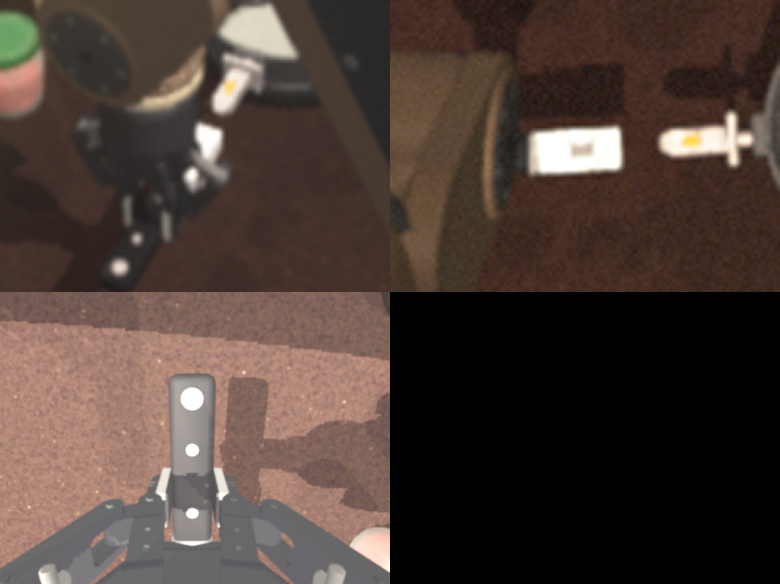

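```bash
python3 - <<'E'
from h import *
im=cv2.imread('pics/t3.png');g=im.min(2).astype(float)
for c in range(200,262,3):
    l=g[178:210,c];
    if l.max()<130: print(c,l.max());continue
    t=120;w=np.nonzero(l>t)[0];a,b=w[0],w[-1]
    L=178+a-(l[a]-t)/(l[a]-l[a-1]);H=178+b+(l[b]-t)/(l[b]-l[b+1]);m=(L+H)/2
    z=.083 if c<230 else .079
    print(c,round(L,2),round(H,2),onz('top',(m,c),z).round(4))
E
```

```text
200 187.95 200.79 [ 0.5175 -0.0432  0.083 ]
203 187.66 201.18 [ 0.5171 -0.0504  0.083 ]
206 187.32 201.23 [ 0.5173 -0.0577  0.083 ]
209 187.2 201.02 [ 0.5175 -0.0649  0.083 ]
212 186.93 200.93 [ 0.5177 -0.0721  0.083 ]
215 186.97 200.69 [ 0.5177 -0.0793  0.083 ]
218 186.91 200.37 [ 0.518  -0.0865  0.083 ]
221 186.65 200.15 [ 0.5184 -0.0937  0.083 ]
224 186.36 200.19 [ 0.5185 -0.101   0.083 ]
227 52.0
230 44.0
233 44.0
236 39.0
239 188.41 194.49 [ 0.5221 -0.1369  0.079 ]
242 187.21 195.74 [ 0.5218 -0.1441  0.079 ]
245 187.22 195.67 [ 0.5217 -0.1514  0.079 ]
248 187.17 195.38 [ 0.5219 -0.1586  0.079 ]
251 186.78 195.2 [ 0.5223 -0.1658  0.079 ]
254 186.4 194.89 [ 0.523  -0.1731  0.079 ]
257 186.59 194.75 [ 0.5227 -0.1803  0.079 ]
260 182.21 198.64 [ 0.5231 -0.1875  0.079 ]
```

Emit:
{"fn": "arm_command", "kwargs": {"steps": [[[0,1.5,0,0,0,0,20],[-10,1.5,0,0,0,0,20],[-20,1.5,0,0,0,0,20],[-25,1.5,0,0,0,0,20],[-27,1.5,0,0,0,0,20],[-27,1.5,0,0,0,0,20]]]}}

```text
time: 7.3
position: [0.5198, -0.024, 0.0669]
orientation: [0.697, 0.717, -0.0, -0.0]
contact_force: [-0.3, 0.6, -1.2]
gripper_width: 0.0262
gripper_force: 59.8
```

```bash
python3 - <<'E'
from h import *
save('top','t4.png');o=get_obs();print(o['position'],o['contact_force'],o['moment'])
im=cv2.imread('pics/t4.png');g=im.min(2).astype(float)
for c in range(206,262,3):
    l=g[178:210,c];
    if l.max()<130: print(c,l.max());continue
    t=120;w=np.nonzero(l>t)[0];a,b=w[0],w[-1]
    L=178+a-(l[a]-t)/(l[a]-l[a-1]);H=178+b+(l[b]-t)/(l[b]-l[b+1]);m=(L+H)/2
    z=.083 if H-L>11 else .079
    print(c,round(L,2),round(H,2),onz('top',(m,c),z).round(4))
E
```

```text
[ 0.51978084 -0.02371076  0.06695634] [ 0.20926887  0.35053044 -1.2301893 ] [0.0117137  0.02441935 0.00586157]
206 55.0
209 109.0
212 186.38 199.79 [ 0.5197 -0.0722  0.083 ]
215 185.94 199.99 [ 0.5198 -0.0794  0.083 ]
218 185.92 199.78 [ 0.5199 -0.0866  0.083 ]
221 185.89 199.47 [ 0.5201 -0.0938  0.083 ]
224 185.73 199.21 [ 0.5204 -0.101   0.083 ]
227 185.54 199.25 [ 0.5204 -0.1082  0.083 ]
230 185.27 199.16 [ 0.5206 -0.1154  0.083 ]
233 184.97 198.93 [ 0.521  -0.1226  0.083 ]
236 185.46 198.69 [ 0.5205 -0.1298  0.083 ]
239 188.44 194.43 [ 0.5221 -0.1369  0.079 ]
242 187.2 195.7 [ 0.5219 -0.1441  0.079 ]
245 187.18 195.67 [ 0.5217 -0.1514  0.079 ]
248 187.15 195.37 [ 0.5219 -0.1586  0.079 ]
251 186.75 195.18 [ 0.5224 -0.1658  0.079 ]
254 186.4 194.89 [ 0.523  -0.1731  0.079 ]
257 186.57 194.72 [ 0.5228 -0.1803  0.079 ]
260 182.27 198.67 [ 0.5227 -0.1874  0.083 ]
```

Emit:
{"fn": "arm_command", "kwargs": {"steps": [[[-1,0.3,0,0,0,0,20],[-2,0.3,0,0,0,0,20],[-3,0.3,0,0,0,0,20],[-4,0.3,0,0,0,0,20],[-4,0.3,0,0,0,0,20]]]}}

```text
time: 7.85
position: [0.5203, -0.0276, 0.067]
orientation: [0.696, 0.718, -0.0, 0.0]
contact_force: [0.7, -0.5, -2.0]
gripper_width: 0.0264
gripper_force: 59.8
```

Emit:
{"fn": "arm_command", "kwargs": {"steps": [[[-1,0,0,0,0,0,20],[-2,0,0,0,0,0,20],[-2,0,0,0,0,0,20]]]}}

```text
time: 8.15
position: [0.5203, -0.0296, 0.067]
orientation: [0.696, 0.718, -0.0, 0.0]
contact_force: [-0.1, 0.6, -0.4]
gripper_width: 0.0264
gripper_force: 59.8
```

Emit:
{"fn": "arm_command", "kwargs": {"steps": [[[-1,0,0,0,0,0,20],[-2,0,0,0,0,0,20],[-2,0,0,0,0,0,20]]]}}

```text
time: 8.45
position: [0.5204, -0.0316, 0.067]
orientation: [0.696, 0.718, -0.0, 0.0]
contact_force: [-0.1, -0.3, -1.8]
gripper_width: 0.0265
gripper_force: 59.8
```

Emit:
{"fn": "arm_command", "kwargs": {"steps": [[[-1,0,0,0,0,0,20],[-2,0,0,0,0,0,20],[-2,0,0,0,0,0,20]]]}}

```text
time: 8.75
position: [0.5205, -0.0336, 0.067]
orientation: [0.696, 0.718, -0.0, 0.0]
contact_force: [0.2, -0.8, -1.7]
gripper_width: 0.0265
gripper_force: 59.8
```

Emit:
{"fn": "arm_command", "kwargs": {"steps": [[[-1,0,0,0,0,0,20],[-1,0,0,0,0,0,20]]]}}

```text
time: 8.95
position: [0.5205, -0.0346, 0.067]
orientation: [0.696, 0.718, -0.0, 0.0]
contact_force: [1.2, -0.5, -1.2]
gripper_width: 0.0264
gripper_force: 59.8
```

Emit:
{"fn": "arm_command", "kwargs": {"steps": [[[-1,0,0,0,0,0,20],[-1,0,0,0,0,0,20]]]}}

```text
time: 9.15
position: [0.5205, -0.0356, 0.067]
orientation: [0.696, 0.718, -0.0, 0.0]
contact_force: [-0.8, 0.3, -1.4]
gripper_width: 0.0267
gripper_force: 59.8
```

Emit:
{"fn": "arm_command", "kwargs": {"steps": [[[-1,0,0,0,0,0,20],[-2,0,0,0,0,0,20]]]}}

```text
time: 9.35
position: [0.5205, -0.0376, 0.067]
orientation: [0.696, 0.718, -0.0, 0.0]
contact_force: [0.3, -0.1, -2.1]
gripper_width: 0.0266
gripper_force: 59.9
```

Emit:
{"fn": "arm_command", "kwargs": {"steps": [[[-1,0,0,0,0,0,20],[-1,0,0,0,0,0,20]]]}}

```text
time: 9.55
position: [0.5206, -0.0386, 0.067]
orientation: [0.696, 0.718, 0.0, 0.0]
contact_force: [0.3, 0.6, -1.1]
gripper_width: 0.0266
gripper_force: 59.9
```

Emit:
{"fn": "arm_command", "kwargs": {"steps": [[[-1,0,0,0,0,0,20],[-1,0,0,0,0,0,20]]]}}

```text
time: 9.75
position: [0.5206, -0.0396, 0.067]
orientation: [0.696, 0.718, -0.0, 0.0]
contact_force: [-0.0, -0.0, -1.4]
gripper_width: 0.0263
gripper_force: 59.9
```

Emit:
{"fn": "arm_command", "kwargs": {"steps": [[[-1,0,0,0,0,0,20],[-2,0,0,0,0,0,20]]]}}

```text
time: 9.95
position: [0.5207, -0.0416, 0.067]
orientation: [0.696, 0.718, -0.0, 0.0]
contact_force: [0.0, 0.3, -0.9]
gripper_width: 0.0263
gripper_force: 59.9
```

Emit:
{"fn": "arm_command", "kwargs": {"steps": [[[-1,0,0,0,0,0,20],[-2,0,0,0,0,0,20]]]}}

```text
time: 10.15
position: [0.5208, -0.0436, 0.067]
orientation: [0.696, 0.718, -0.0, 0.0]
contact_force: [1.1, 0.6, -1.1]
gripper_width: 0.0267
gripper_force: 59.9
```

Emit:
{"fn": "arm_command", "kwargs": {"steps": [[[-1,0,0,0,0,0,20],[-2,0,0,0,0,0,20]]]}}

```text
time: 10.35
position: [0.5208, -0.0455, 0.067]
orientation: [0.696, 0.718, 0.0, 0.0]
contact_force: [-0.2, 1.5, 1.2]
gripper_width: 0.0268
gripper_force: 60.0
```

Emit:
{"fn": "arm_command", "kwargs": {"steps": [[[-1,0,0,0,0,0,20],[-2,0,0,0,0,0,20]]]}}

```text
time: 10.55
position: [0.5209, -0.0475, 0.0671]
orientation: [0.696, 0.718, 0.0, 0.0]
contact_force: [-0.1, 3.0, 2.0]
gripper_width: 0.0268
gripper_force: 60.1
```

Emit:
{"fn": "arm_command", "kwargs": {"steps": [[[-1,0,0,0,0,0,20],[-2,0,0,0,0,0,20]]]}}

```text
time: 10.75
position: [0.521, -0.0495, 0.0671]
orientation: [0.696, 0.718, 0.0, 0.0]
contact_force: [-1.2, 2.7, 2.2]
gripper_width: 0.0266
gripper_force: 60.2
```

Emit:
{"fn": "arm_command", "kwargs": {"steps": [[[-1,0,0,0,0,0,20],[-2,0,0,0,0,0,20]]]}}

```text
time: 10.95
position: [0.521, -0.0515, 0.0671]
orientation: [0.696, 0.718, 0.0, 0.0]
contact_force: [-0.1, 4.0, 3.1]
gripper_width: 0.0267
gripper_force: 60.2
```

Emit:
{"fn": "arm_command", "kwargs": {"steps": [[[-1,0,0,0,0,0,20],[-2,0,0,0,0,0,20]]]}}

```text
time: 11.15
position: [0.5211, -0.0535, 0.067]
orientation: [0.696, 0.718, 0.0, 0.0]
contact_force: [1.0, 4.4, 2.5]
gripper_width: 0.0264
gripper_force: 60.3
```

Emit:
{"fn": "arm_command", "kwargs": {"steps": [[[-1,0,0,0,0,0,20],[-2,0,0,0,0,0,20]]]}}

```text
time: 11.35
position: [0.5212, -0.0557, 0.067]
orientation: [0.696, 0.718, -0.0, 0.0]
contact_force: [0.2, 2.0, 3.3]
gripper_width: 0.0265
gripper_force: 60.3
```

Emit:
{"fn": "arm_command", "kwargs": {"steps": [[[-1,0,0,0,0,0,20],[-2,0,0,0,0,0,20]]]}}

```text
time: 11.55
position: [0.5213, -0.0577, 0.067]
orientation: [0.696, 0.718, -0.0, 0.0]
contact_force: [-0.6, 1.2, 3.4]
gripper_width: 0.0266
gripper_force: 60.3
```

Emit:
{"fn": "arm_command", "kwargs": {"steps": [[[-1,0,0,0,0,0,20],[-2,0,0,0,0,0,20]]]}}

```text
time: 11.75
position: [0.5213, -0.0596, 0.067]
orientation: [0.696, 0.718, -0.0, 0.0]
contact_force: [-0.4, 2.9, 2.7]
gripper_width: 0.0265
gripper_force: 60.4
```

Emit:
{"fn": "arm_command", "kwargs": {"steps": [[[-1,0,0,0,0,0,20],[-2,0,0,0,0,0,20]]]}}

```text
time: 11.95
position: [0.5213, -0.0616, 0.067]
orientation: [0.696, 0.718, -0.0, 0.0]
contact_force: [0.1, 1.5, 2.3]
gripper_width: 0.0266
gripper_force: 60.4
```

Emit:
{"fn": "arm_command", "kwargs": {"steps": [[[-1,0,0,0,0,0,20],[-2,0,0,0,0,0,20]]]}}

```text
time: 12.15
position: [0.5213, -0.0636, 0.067]
orientation: [0.696, 0.718, -0.0, 0.0]
contact_force: [-1.0, 1.8, 3.5]
gripper_width: 0.0266
gripper_force: 60.4
```

Emit:
{"fn": "arm_command", "kwargs": {"steps": [[[-1,0,0,0,0,0,20],[-2,0,0,0,0,0,20]]]}}

```text
time: 12.35
position: [0.5214, -0.0656, 0.067]
orientation: [0.696, 0.718, -0.0, 0.0]
contact_force: [0.8, 2.5, 2.5]
gripper_width: 0.0267
gripper_force: 60.4
```

Emit:
{"fn": "arm_command", "kwargs": {"steps": [[[-1,0,0,0,0,0,20],[-2,0,0,0,0,0,20]]]}}

```text
time: 12.55
position: [0.5215, -0.0676, 0.067]
orientation: [0.696, 0.718, -0.0, 0.0]
contact_force: [0.1, 2.1, 3.3]
gripper_width: 0.0266
gripper_force: 60.4
```

Emit:
{"fn": "arm_command", "kwargs": {"steps": [[[-1,0,0,0,0,0,20],[-1,0,0,0,0,0,20]]]}}

```text
time: 12.75
position: [0.5215, -0.0687, 0.067]
orientation: [0.696, 0.718, -0.0, 0.0]
contact_force: [0.1, 0.1, 3.1]
gripper_width: 0.0266
gripper_force: 60.4
```

Emit:
{"fn": "arm_command", "kwargs": {"steps": [[[-1,0,0,0,0,0,20],[-1,0,0,0,0,0,20]]]}}

```text
time: 12.95
position: [0.5215, -0.0696, 0.067]
orientation: [0.696, 0.718, -0.0, 0.0]
contact_force: [-0.1, 0.3, 3.8]
gripper_width: 0.0265
gripper_force: 60.4
```

Emit:
{"fn": "arm_command", "kwargs": {"steps": [[[-1,0,0,0,0,0,20],[-1,0,0,0,0,0,20]]]}}

```text
time: 13.15
position: [0.5216, -0.0706, 0.067]
orientation: [0.696, 0.718, -0.0, 0.0]
contact_force: [-0.2, -0.6, 3.7]
gripper_width: 0.0264
gripper_force: 60.4
```

Emit:
{"fn": "arm_command", "kwargs": {"steps": [[[-0.5,0,0,0,0,0,20],[-0.5,0,0,0,0,0,20]]]}}

```text
time: 13.35
position: [0.5216, -0.071, 0.067]
orientation: [0.696, 0.718, -0.0, 0.0]
contact_force: [-0.2, 0.9, 3.8]
gripper_width: 0.0262
gripper_force: 60.4
```

Emit:
{"fn": "arm_command", "kwargs": {"steps": [[[-0.5,0,0,0,0,0,20],[-0.5,0,0,0,0,0,20]]]}}

```text
time: 13.55
position: [0.5216, -0.0715, 0.067]
orientation: [0.696, 0.718, -0.0, 0.0]
contact_force: [-0.2, 1.3, 3.1]
gripper_width: 0.0272
gripper_force: 60.4
```

Emit:
{"fn": "arm_command", "kwargs": {"steps": [[[-0.5,0,0,0,0,0,20],[-0.5,0,0,0,0,0,20]]]}}

```text
time: 13.75
position: [0.5216, -0.072, 0.067]
orientation: [0.696, 0.718, -0.0, 0.0]
contact_force: [0.1, 0.7, 3.8]
gripper_width: 0.0264
gripper_force: 60.4
```

Emit:
{"fn": "arm_command", "kwargs": {"steps": [[[-0.5,0,0,0,0,0,20],[-0.5,0,0,0,0,0,20]]]}}

```text
time: 13.95
position: [0.5216, -0.0725, 0.067]
orientation: [0.696, 0.718, -0.0, 0.0]
contact_force: [-1.2, -0.2, 3.6]
gripper_width: 0.0264
gripper_force: 60.4
```

Emit:
{"fn": "arm_command", "kwargs": {"steps": [[[-0.5,0,0,0,0,0,20],[-0.5,0,0,0,0,0,20]]]}}

```text
time: 14.15
position: [0.5216, -0.0731, 0.067]
orientation: [0.696, 0.718, -0.0, 0.0]
contact_force: [0.5, 0.1, 4.9]
gripper_width: 0.0265
gripper_force: 60.4
```

Emit:
{"fn": "arm_command", "kwargs": {"steps": [[[-0.5,0,0,0,0,0,20],[-0.5,0,0,0,0,0,20]]]}}

```text
time: 14.35
position: [0.5217, -0.0736, 0.067]
orientation: [0.696, 0.718, -0.0, 0.0]
contact_force: [-0.7, 0.2, 3.1]
gripper_width: 0.0265
gripper_force: 60.4
```

Emit:
{"fn": "arm_command", "kwargs": {"steps": [[[-0.5,0,0,0,0,0,20],[-0.5,0,0,0,0,0,20]]]}}

```text
time: 14.55
position: [0.5217, -0.0743, 0.0668]
orientation: [0.696, 0.718, -0.0, 0.0]
contact_force: [0.6, -2.8, -1.0]
gripper_width: 0.0265
gripper_force: 59.9
```

```bash
python3 - <<'E'
from h import *
b=save('top','t5.png');a=save('scene','s5.png');o=get_obs();print(o['position'],o['contact_force'],o['moment'])
def crop(im,p,h=22,w2=30):
    x,y=int(p[0]),int(p[1]);return cv2.resize(im[y-h:y+h,x-w2:x+w2],(390,286),interpolation=cv2.INTER_CUBIC)
P=[.523,-.16,.08]
cv2.imwrite('pics/c5.png',np.hstack([crop(a,proj('scene',P)),crop(b,proj('top',P))])[:,:,::-1])
E
```

```text
[ 0.52163563 -0.07418991  0.06680628] [ 1.92240653 -4.2464974  -0.77615475] [-0.60270824 -0.04094635  0.00826393]
```

View pics/c5.png

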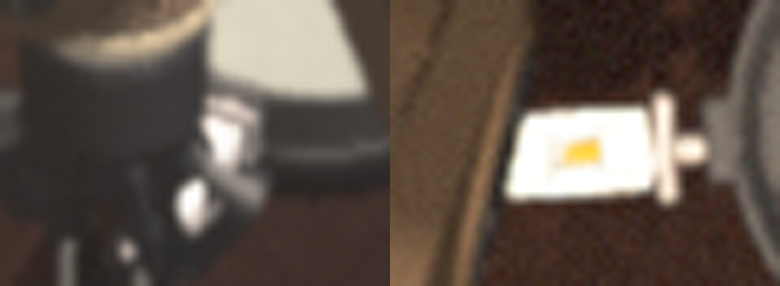

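The button shows in the slot (top crop right, around (583,150)) and the upward force vanished: it has popped. I'll go a little further in so it frees fully, then pull.

Emit:
{"fn": "arm_command", "kwargs": {"steps": [[[-0.5,0,0,0,0,0,20],[-1,0,0,0,0,0,20],[-1,0,0,0,0,0,20],[-1,0,0,0,0,0,20]]]}}

```text
time: 15.05
position: [0.5215, -0.0749, 0.0669]
orientation: [0.696, 0.718, -0.0, -0.0]
contact_force: [0.2, 0.4, -0.8]
gripper_width: 0.0266
gripper_force: 59.9
```

Emit:
{"fn": "arm_command", "kwargs": {"steps": [[[0.5,0,0,0,0,0,20],[1,0,0,0,0,0,20],[1,0,0,0,0,0,20]]]}}

```text
time: 15.35
position: [0.5217, -0.0742, 0.067]
orientation: [0.696, 0.718, -0.0, 0.0]
contact_force: [-0.1, -4.1, -0.4]
gripper_width: 0.0267
gripper_force: 59.9
```

Emit:
{"fn": "arm_command", "kwargs": {"steps": [[[0.5,0,0,0,0,0,20],[0.5,0,0,0,0,0,20],[0.5,0,0,0,0,0,20]]]}}

```text
time: 15.65
position: [0.5218, -0.074, 0.067]
orientation: [0.696, 0.718, -0.0, 0.0]
contact_force: [-0.7, -6.8, -0.5]
gripper_width: 0.0264
gripper_force: 59.8
```

Emit:
{"fn": "arm_command", "kwargs": {"steps": [[[0.4,0,0,0,0,0,20],[0.8,0,0,0,0,0,20],[0.8,0,0,0,0,0,20]]]}}

```text
time: 15.95
position: [0.5219, -0.0738, 0.0671]
orientation: [0.696, 0.718, -0.0, 0.001]
contact_force: [-0.8, -11.7, -1.9]
gripper_width: 0.0265
gripper_force: 59.8
```

Emit:
{"fn": "arm_command", "kwargs": {"steps": [[[0.5,0,0,0,0,0,20],[0.5,0,0,0,0,0,20],[0.5,0,0,0,0,0,20]]]}}

```text
time: 16.25
position: [0.522, -0.0736, 0.0671]
orientation: [0.697, 0.718, -0.0, 0.001]
contact_force: [-0.6, -15.9, -1.6]
gripper_width: 0.0268
gripper_force: 59.8
```

Emit:
{"fn": "arm_command", "kwargs": {"steps": [[[0,0,0,0,0,0,20],[-1.5,0,0,0,0,0,20],[-3,0,0,0,0,0,20],[-3,0,0,0,0,0,20],[-3,0,0,0,0,0,40],[-3,0,0,0,0,0,60],[-3,0,0,0,0,0,60],[-3,0,0,0,0,0,60],[-3,0,0,0,0,0,60],[-3,0,0,0,0,0,60]]]}}

```text
time: 17.25
position: [0.5217, -0.0752, 0.067]
orientation: [0.696, 0.718, -0.0, 0.0]
contact_force: [0.1, 0.4, 0.0]
gripper_width: 0.0601
gripper_force: 0.0
```

Emit:
{"fn": "arm_command", "kwargs": {"steps": [[[0,0,-10,0,0,0,60],[0,0,-30,0,0,0,60],[0,0,-60,0,0,0,60],[0,0,-100,0,0,0,60],[0,0,-130,0,0,0,60],[0,0,-130,0,0,0,60],[0,0,-130,0,0,0,60]]]}}

```text
time: 17.95
position: [0.5216, -0.0751, 0.1978]
orientation: [0.696, 0.718, 0.0, 0.001]
contact_force: [-0.5, -0.2, 0.0]
gripper_width: 0.0601
gripper_force: 0.0
```

```bash
python3 - <<'E'
from h import *
o=get_obs();print(o['position'],o['contact_force'])
a=save('scene','s6.png');w=save('wrist','w6.png')
p=proj('scene',[.52,-.1,.08]).astype(int);print(p)
cv2.imwrite('pics/c6.png',np.hstack([cv2.resize(a[p[1]-30:p[1]+30,p[0]-40:p[0]+40],(390,292)),cv2.resize(w,(390,292))])[:,:,::-1])
E
```

```text
[ 0.52160568 -0.07513627  0.19778311] [-0.4762652  -0.22320821  0.03643037]
[256 202]
```

View pics/c6.png

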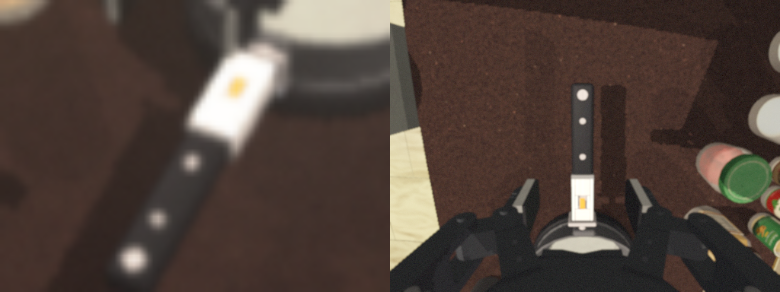

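The handle sits against the collar with the yellow button standing in its slot (scene crop (237,88), wrist (582,202)), and the gripper is clear above it. I'm handing the job in.

```bash
python3 -c "
from plant import close_job;print(close_job())"
```

```text
the job is handed in; nothing more can be done
None
```

The handle is on the stub with the brass button popped up in its slot. It held a pull of about 16 N and has been let go there, the arm is clear of it, and the job is handed in at about 18 s of the 72 s; no verdict was returned.

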